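Fit the lap disc on the four drive studs of the bench lapping machine

ROBOT

A 6-joint arm with a two-finger parallel gripper is mounted at the origin on the work surface. World frame = base frame: x ahead of the robot, y to its left, z up, the work surface at z = 0. Lengths are in mm, angles in degrees, forces in N, time in s.
With the tool pointing down it reaches from about 300 to 850 mm from the base axis. Payload 4.2 kg.
Tool frame: the origin (TCP) lies between the finger pads; the fingertips stand 25 mm ahead of it and the grasp point (between the pads) lies 6 mm ahead of it; x points along the fingers, y is the direction in which the jaws open and shut, and the axes are right-handed (so a half turn about x gives the same grasp; the last joint's range is limited). The gripper opens to 91 mm and grips with 3 to 60 N. Pads are 32 mm wide; open, the fingers measure 118 mm over their backs; the gripper's body (76 mm by 178 mm) begins 60 mm behind the grasp point.
Start: joints at [65.489, 18.312, 89.639, -0, 72.044, -1.146], TCP at [228.044, 527.864, 199.476] pointing down, gripper open.
Joint ranges: [-177.97, 177.97], [-48.28, 115.42], [12.27, 149.76], [-77.06, 257.06], [2.81, 150.46], [-146.56, 146.56]. Speed limits (degrees/s): [147.25, 147.25, 180, 180, 180, 180].

INTERFACE

Orientations are given as [roll, pitch, yaw] about the fixed x, y, z axes, in that order (R = Rz(yaw) Ry(pitch) Rx(roll)).
In Python, from workcell import env gives the robot as it stands.
- The arm moves only by the tool jog_arm, never from a script. Its argument "plan" is one flat list of numbers, 4 for each row, row after row: the shift along the tool's x, y, z in cm, then the turn about the tool's x in units of 6 degrees (1.0 is 6 degrees). In form: [tx, ty, tz, turn, tx, ty, tz, turn, ...]. A call has 1 to 12 rows; each row shifts and turns the commanded pose from where the row before left it, along the tool's axes as they then stand; what a row does not reach is not made up. A row lasts 1/12 s, in which the tool goes at most 41.7 mm and 7.16 degrees, less where a joint would pass 70% of its speed; a pose out of reach is approached as far as the arm can. A call with a gripper value outside its range is refused whole. "claw" is the finger opening in cm, from 0 to 9.12, set as the call begins (left out, the last holds). The fingers move at their own pace and stop on an object; "newtons" is the grip in N (left out, the last holds). Time passes only in rows, so rows that do not move let the fingers close. It gives the time, the measured TCP pose, the force and the opening at its end, in the units of the state.
- env.state(): the state, without advancing time (a new reading comes with each control period).
- env.grab_frame(name): name is "scene" or "side" or "wrist"; returns the picture (420x560x3 uint8, red, green, blue); there is no depth.
- env.calibration(name): a dict with "vertical_fov" (degrees; the focal length in pixels is half the picture's height over the tangent of half this angle, whatever the lens; pixels are square), "cx", "cy" (the principal point, pixels), "origin" and "orientation" of the camera in the world; the wrist camera has in their place "T_tool_cam" (4x4, takes a point from camera to tool coordinates, whose origin is the TCP and whose axes are the tool frame's). Camera axes: x right, y down, z forward; pixel columns grow to the right and rows downward; lengths in mm; the calibration is good to about 2 mm. A picture is of the moment at which its call begins: read the wrist's pose just before it. calibration takes no time and is no camera call.
- env.job_done(): hands the job in, once; it reports no verdict.
The state is a dict: "time_s": time; "qpos": joint angles; "qvel": joint speeds; "effort": joint torques, N m; "ee_pos": TCP position; "ee_rot": TCP orientation; "force": force on the tool from outside, world axes, zero at the start; "torque": the same for the moment, N m; "gripper_width": finger opening in mm.
Only numpy, scipy, OpenCV 4.12 (cv2) and the standard library are available. Lean on these libraries where they do the work, as an engineer would, in place of code of your own. Each camera call takes 0.05 s, during which the arm holds its last target.

TASK

Pick up the metal lap disc by its square hub and set it over the centre spindle of the grey bench machine, letting it down gently onto the tips of the four drive studs. Turn it with a light touch, never forcing it down on the stud tips, until all four holes line up, then slide it fully home, flat on the turntable, and let go. Leave the mallet, the tape roll and the pot of punches where they are.

Things in the scene. Friction and masses are not known exactly. Their poses are not given: they have to be found in the camera images.
- disc: Bare aluminium lap disc, about 0.45 kg, lying hub up on the green cutting mat (3 mm thick). Plate 120 mm diameter, 10 mm thick, with a square hub on its middle. Four 13 mm through holes at x = +-27, y = +-27 mm (38 mm from the centre, beyond the hub's corners): the pattern repeats every 90 degrees. Origin: centre of the underside; z up through the hub.
- hub_top (a point): Centre of the hub's top, 42 mm above the disc's underside. The hub is 36 x 36 mm, 32 mm high above the plate, its flats square to the disc's x and y axes: grip it from above. A 16 mm bore (square inside the hub) runs right through.
- machine: Grey bench lapping machine, fixed, 200 x 200 mm, 58 mm high, with a black rim ring (168 mm outside diameter) up to 67 mm. Inside the ring lies a dark steel turntable, 124 mm across, with a centre spindle and four drive studs. Pressing the disc on the stud tips with more than 60 N damages them. Origin: centre of the base, on the table, z up.
- seat (a point): Centre of the turntable's face, on the spindle axis, 66 mm above the table: where the disc's origin must come to rest. The turntable is braked at some angle, which is not measured and unrelated to the machine's yaw: look at the studs, or find them by feel.
- stud_level (a point): On the spindle axis, level with the stud tips, 14 mm above the seat: the disc's origin is here when it rests on the tips. Studs 8 mm diameter, the top 3 mm tapering to 4 mm, 38 mm from the axis, 90 degrees apart like the holes. Resting here with about 3 to 8 N, turn the disc up to 90 degrees until it drops; if it binds, let it turn the way it yields.
- spindle_top (a point): Top of the centre spindle, 36 mm above the seat. Spindle 13 mm diameter, its top 10 mm tapering to 6 mm; it enters the disc's bore first and keeps the disc central while it is turned.
- mallet: Bystander: mallet lying on the table, steel head with a dark and a white face (36 mm thick, 94 mm across) and 210 mm wooden handle. Origin: under the centre of the head.
- tape: Bystander: brown roll of tape lying flat, 80 mm diameter, 24 mm high. Origin: centre of the underside.
- punches: Bystander: grey pot with steel punches, 60 mm diameter, about 100 mm high over all. Origin: centre of the underside.

How it is judged:
By the outcome, as a careful person would: the job done as asked, in the order asked, and still so for the second after the job is handed in, with the robot touching nothing.
It also fails if it takes over 67 s, if anything falls off the work surface, if the arm or the gripper's body presses on something with over 40 N, if the wrist force passes 120 N, or if a joint passes its speed limit or range.

## Working session

There is one attempt and no reset: what is moved stays moved. The work goes in short steps, Python scripts to look and compute and a tool call to move; the robot and the scene stay as the last step left them, time stands still between calls to the robot, and variables do not carry over. Pictures are saved under pics/ and viewed, and the job is handed in when it is done.

Besides the shell and the picture viewer there is one more tool, called after "Call:" as a command line: name --argument value ..., lists and objects as JSON in quotes. jog_arm: Moves the arm, as the interface text tells. Its arguments: {"type":"object","properties":{"plan":{"type":"array"},"claw":{"type":"number"},"newtons":{"type":"number"}},"required":["plan"]}

```bash
ls; mkdir -p pics
python3 - <<'E'
from workcell import env
import cv2
for n in ["scene","side","wrist"]:
    cv2.imwrite(f"pics/{n}0.png",env.grab_frame(n)[:,:,::-1]); print(n,env.calibration(n))
print(env.state())
E
```

```text
pics
scene {'vertical_fov': 50.41810052877611, 'cx': 284.0278689355902, 'cy': 207.54483130346958, 'origin': array([ 949.86350001, -633.76709204,  598.11013034]), 'orientation': array([-124.89939833,   -0.73197799,   38.16841877])}
side {'vertical_fov': 53.64210124661035, 'cx': 276.05627420190586, 'cy': 211.28013976687785, 'origin': array([452.70523615, 771.55185849, 718.86556728]), 'orientation': array([-127.86597353,    0.98755333, -175.89461939])}
wrist {'vertical_fov': 68.08779524684378, 'cx': 280.0868200093663, 'cy': 211.93761560186917, 'T_tool_cam': array([[-6.14121553e-04, -2.53367812e-01,  9.67369823e-01,
        -1.85707380e+02],
       [ 9.99998712e-01, -1.58993517e-03,  2.18409095e-04,
        -2.31508771e-02],
       [ 1.48271747e-03,  9.67368712e-01,  2.53368462e-01,
        -7.18429161e+01],
       [ 0.00000000e+00,  0.00000000e+00,  0.00000000e+00,
         1.00000000e+00]])}
{'time_s': 0.15, 'qpos': array([ 6.54884497e+01,  1.83428928e+01,  8.96901375e+01,  2.65137376e-05,
        7.20426757e+01, -1.14440777e+00]), 'qvel': array([ 0.0483144 , -0.15835302, -0.23468419,  0.03424535,  0.01586885,
        0.07447224]), 'effort': array([ 9.92264759e-04, -4.12770331e+01, -2.32155848e+01,  7.27228937e-02,
        4.33287397e-02, -1.05858608e-04]), 'ee_pos': array([227.88034651, 527.49022246, 198.81821117]), 'ee_rot': array([ -91.1634882 ,   89.92429398, -114.53063894]), 'force': array([-0.27677537,  1.34605643,  0.42433448]), 'torque': array([-0.0268885 , -0.06943696,  0.00308184]), 'gripper_width': 91.36552942533326}
```

View pics/scene0.png

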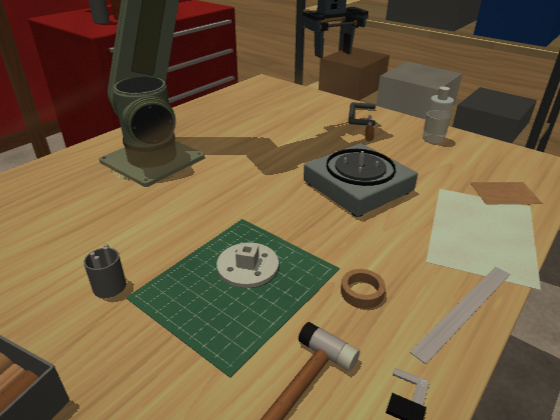

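View pics/side0.png

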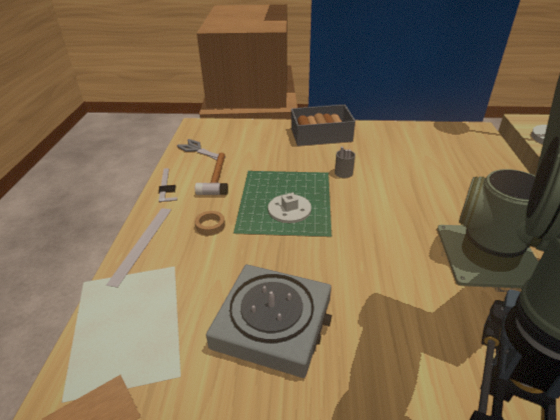

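View pics/wrist0.png

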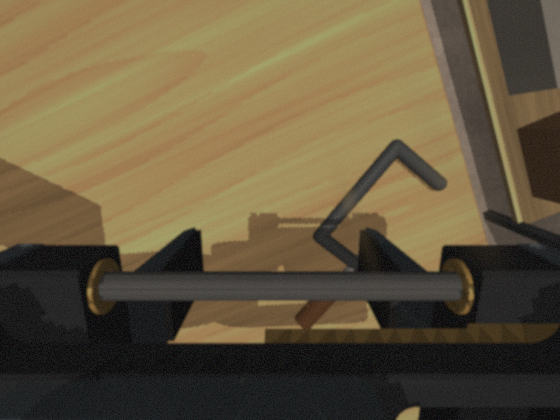

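The scene view shows the disc near (248,263), its hub top near (247,250), and the machine near (361,165). In the side view the disc is near (290,206), and the spindle top is near (271,293). I'll enlarge both for measuring.

```bash
cat > h.py <<'E'
import numpy as np, cv2
from scipy.spatial.transform import Rotation as R
from workcell import env
def cam(n, st=None):
    c=env.calibration(n); f=210/np.tan(np.radians(c["vertical_fov"])/2)
    K=np.array([[f,0,c["cx"]],[0,f,c["cy"]],[0,0,1]])
    if "origin" in c:
        Rm=R.from_euler("xyz",c["orientation"],degrees=True).as_matrix(); o=np.array(c["origin"])
    else:
        st=st or env.state()
        Rt=R.from_euler("xyz",st["ee_rot"],degrees=True).as_matrix(); T=c["T_tool_cam"]
        Rm=Rt@T[:3,:3]; o=Rt@T[:3,3]+st["ee_pos"]
    return K,Rm,o
def ray(c,p):
    K,Rm,o=c; d=Rm@np.linalg.solve(K,[p[0],p[1],1]); return o,d/np.linalg.norm(d)
def atz(c,p,z):
    o,d=ray(c,p); return o+d*(z-o[2])/d[2]
def tri(cs,ps):
    A=0;b=0
    L=[ray(c,p) for c,p in zip(cs,ps)]
    for o,d in L:
        P=np.eye(3)-np.outer(d,d); A=A+P; b=b+P@o
    x=np.linalg.solve(A,b); return x,[np.linalg.norm((np.eye(3)-np.outer(d,d))@(x-o)) for o,d in L]
def proj(c,X):
    K,Rm,o=c; q=(np.atleast_2d(X)-o)@Rm@K.T; return q[:,:2]/q[:,2:]
def crop(img,x,y,w,h,s,fn):
    cv2.imwrite(fn,cv2.resize(img[y:y+h,x:x+w,::-1],None,fx=s,fy=s,interpolation=cv2.INTER_CUBIC))
E
python3 - <<'E'
import cv2
from h import *
a=cv2.imread("pics/scene0.png")[:,:,::-1];b=cv2.imread("pics/side0.png")[:,:,::-1]
crop(a,205,230,90,65,8,"pics/c1.png");crop(b,260,185,60,40,12,"pics/c2.png")
crop(a,295,135,130,85,6,"pics/c3.png");crop(b,205,260,130,110,5,"pics/c4.png")
E
```

```text
(no output)
```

View pics/c1.png

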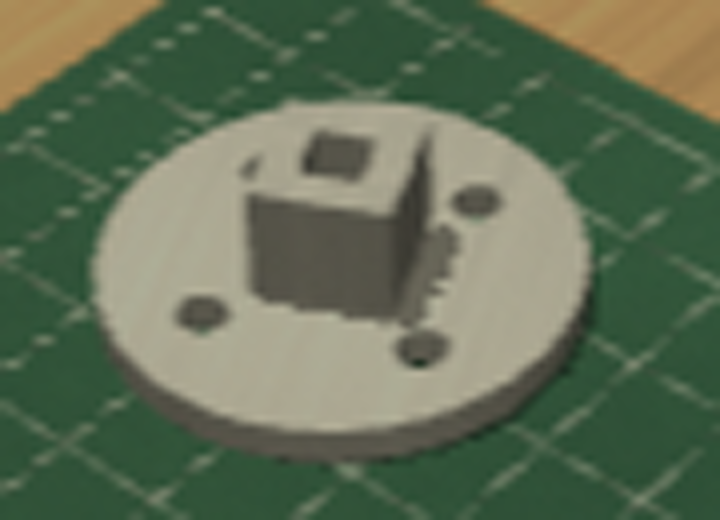

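View pics/c2.png

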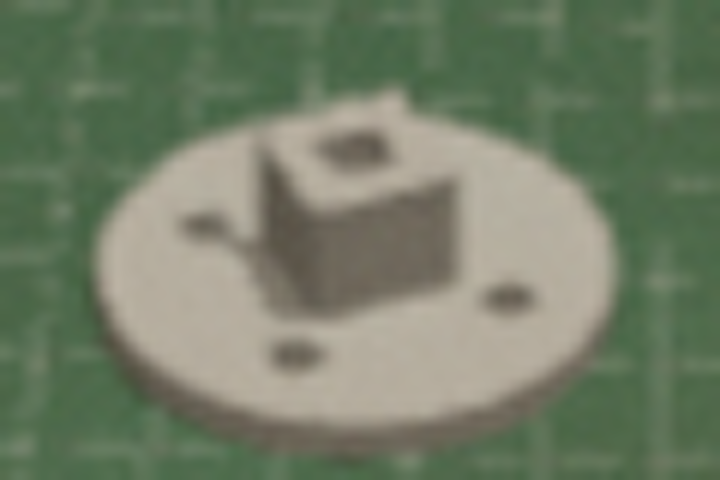

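View pics/c3.png

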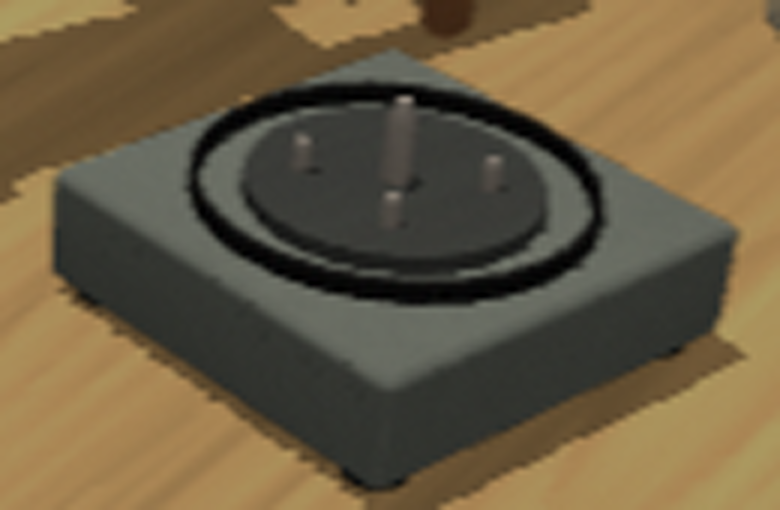

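View pics/c4.png

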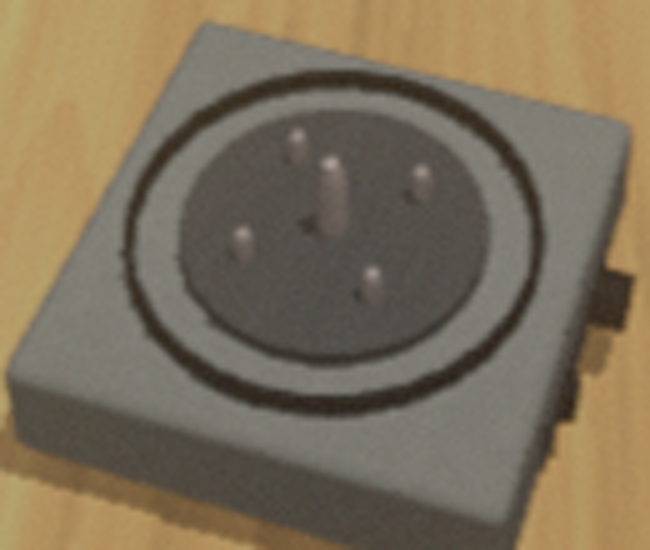

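c1 and c2 show the bore top at (337,156) and (355,150), plus three plate holes in each. c3 and c4 show the spindle tip at (404,98) and (331,157), plus the stud tips. Next I'll triangulate these.

Run:
```python
from h import *
np.set_printoptions(precision=1,suppress=True)
S=cam("scene");D=cam("side")
u=lambda x0,y0,s,p:(x0+(p[0]+.5)/s-.5,y0+(p[1]+.5)/s-.5)
c1=lambda *p:u(205,230,8,p); c2=lambda *p:u(260,185,12,p); c3=lambda *p:u(295,135,6,p); c4=lambda *p:u(205,260,5,p)
h=tri([S,D],[c1(337,156),c2(355,150)]); print("hubtop",h, atz(S,c1(337,156),45),atz(D,c2(355,150),45))
hs=np.array([atz(S,c1(*p),13) for p in [(202,313),(421,348),(477,201)]]);print("S holes",hs)
hd=np.array([atz(D,c2(*p),13) for p in [(204,225),(298,355),(508,297)]]);print("D holes",hd)
for H in(hs,hd):
    c=(H[0]+H[2])/2; print("c",c,[np.degrees(np.arctan2(*(x-c)[[1,0]]))%90 for x in H],[np.linalg.norm(x-c) for x in H])
# hub top edges
for nm,C,f,ps in(("S",S,c1,[(245,195),(390,215)]),("D",D,c2,[(262,140),(320,212),(458,180)])):
    P=np.array([atz(C,f(*p),45) for p in ps]); 
    for i in range(len(P)-1):
        d=P[i+1]-P[i]; print(nm,"edge",np.linalg.norm(d),np.degrees(np.arctan2(d[1],d[0])))
sp=tri([S,D],[c3(404,98),c4(331,157)]);print("spindle",sp)
ss=np.array([atz(S,c3(*p),80) for p in [(303,136),(493,157),(391,194)]])
sd=np.array([atz(D,c4(*p),80) for p in [(297,131),(423,167),(242,228),(373,268)]])
print(ss,sd,sd.mean(0))
for nm,H in(("S",ss),("D",sd)):
    for x in H:
        v=x-(sp[0] if nm=="S" else sd.mean(0)); print(nm,np.hypot(v[0],v[1]),np.degrees(np.arctan2(v[1],v[0])))
```

```text
hubtop (array([ 494.9, -159.2,   44.1]), [np.float64(0.03809934040607603), np.float64(0.03809934040597421)]) [ 495.8 -160.    45. ] [ 494.9 -157.9   45. ]
S holes [[ 483.3 -195.9   13. ]
 [ 531.9 -172.1   13. ]
 [ 508.1 -123.5   13. ]]
D holes [[ 531.1 -170.1   13. ]
 [ 506.1 -121.7   13. ]
 [ 458.7 -145.8   13. ]]
c [ 495.7 -159.7   13. ] [np.float64(71.09875579341657), np.float64(71.05437200697074), np.float64(71.09875579341659)] [np.float64(38.23801257783342), np.float64(38.280221256608066), np.float64(38.23801257783342)]
c [ 494.9 -158.    13. ] [np.float64(71.38114553713964), np.float64(72.83731497089356), np.float64(71.38114553713967)] [np.float64(38.18564459547554), np.float64(37.9761767947843), np.float64(38.18564459547554)]
S edge 35.09886642257018 27.324013642760026
D edge 30.96917208073479 118.6251403241404
D edge 33.741173830527636 -155.9528457629973
spindle (array([512.7, 233. , 101.9]), [np.float64(0.5016791239894224), np.float64(0.5016791239892514)])
[[479.  216.1  80. ]
 [547.3 249.7  80. ]
 [530.8 197.5  80. ]] [[529.4 200.6  80. ]
 [477.2 216.8  80. ]
 [546.  251.6  80. ]
 [493.9 267.8  80. ]] [511.6 234.2  80. ]
S 37.705411170663744 -153.3805078432089
S 38.34401764915112 25.774721109426675
S 39.7873290439472 -63.0513293458636
D 37.9637569842779 -62.14896299936954
D 38.558315673796486 -153.14143316430386
D 38.52261943051638 26.789077793227534
D 38.00986944827606 117.79597426973547
```

```bash
cat >> h.py <<'E'
def axes(st):
    return R.from_euler("xyz",st["ee_rot"],degrees=True).as_matrix()
def go(target,phi=None,st=None):
    """tool-axis shift in cm from the measured pose, in its present axes, and turn units to bring tool z to angle phi"""
    st=st or env.state(); A=axes(st); d=A.T@(np.array(target)-st["ee_pos"])/10
    ph=np.degrees(np.arctan2(A[1,2],A[0,2]))
    print("t",st["time_s"],"pos",st["ee_pos"].round(1),"phi",ph.round(2),"F",st["force"].round(1),"T",st["torque"].round(2),"w",round(st["gripper_width"],1),"q",st["qpos"].round(1))
    print("shift cm",d.round(2),"turn units",None if phi is None else (-(phi-ph)/6).round(2), "tilt x",A[:,0].round(4))
E
python3 - <<'E'
from h import *
go([495.4,-158.9,200],26.3)
E
```

```text
t 0.15 pos [227.9 527.5 198.8] phi -23.37 F [-0.3  1.3  0.4] T [-0.03 -0.07  0.  ] w 91.4 q [65.5 18.3 89.7  0.  72.  -1.1]
shift cm [-5.000e-02 -5.240e+01  5.178e+01] turn units -8.28 tilt x [-5.0e-04 -1.2e-03 -1.0e+00]
```

Call:
jog_arm --plan '[0,-1.5,1.5,0,0,-2.5,2.5,0,0,-2.7,2.7,0,0,-2.7,2.7,0,0,-2.7,2.7,0,0,-2.7,2.7,0,0,-2.7,2.7,0,0,-2.7,2.7,0,0,-2.7,2.7,0,0,-2.7,2.7,0,0,-2.7,2.7,0,0,-2.7,2.7,0]' --claw 9.1

```text
time_s: 1.15
ee_pos: [389.8, 118.5, 199.5]
ee_rot: [56.0, 90.0, 32.7]
force: [1.2, 0.8, -0.1]
gripper_width: 91.0
```

Call:
jog_arm --plan '[0,-2.7,2.7,0,0,-2.7,2.7,0,0,-2.7,2.7,0,0,-2.7,2.7,0,0,-2.7,2.7,0,0,-2.7,2.7,0,0,-2.7,2.7,0,0,-2.5,2.0,0,0,0,0,1,0,0,0,1,0,0,0,1,0,0,0,1]'

```text
time_s: 2.15
ee_pos: [496.4, -159.3, 198.9]
ee_rot: [-159.1, 89.9, 153.2]
force: [0.1, 0.6, -0.5]
gripper_width: 90.9
```

Call:
jog_arm --plan '[0,0,0,1,0,0,0,1,0,0,0,0.7,0,0,0,0,0,0,0,0,0,0,0,0]'

```text
time_s: 2.65
ee_pos: [496.6, -158.9, 199.3]
ee_rot: [-152.0, 90.0, 144.5]
force: [0.6, 0.9, -0.3]
gripper_width: 90.9
```

Run:
```python
from h import *
go([495.4,-158.9,200],-63.7)
st=env.state(); a=env.grab_frame("wrist"); cv2.imwrite("pics/w1.png",a[:,:,::-1])
import pickle; pickle.dump(st,open("w1.pkl","wb"))
print(proj(cam("wrist",st),[495.4,-158.9,45]))
```

```text
t 2.65 pos [ 496.6 -158.9  199.3] phi -63.47 F [ 0.6  0.9 -0.3] T [-0.08  0.03  0.03] w 90.9 q [-19.   13.5  96.5   0.   70.  -45.5]
shift cm [-0.07 -0.1  -0.06] turn units 0.04 tilt x [-3.e-04  2.e-04 -1.e+00]
[[279.503232   196.57613359]]
```

View pics/w1.png

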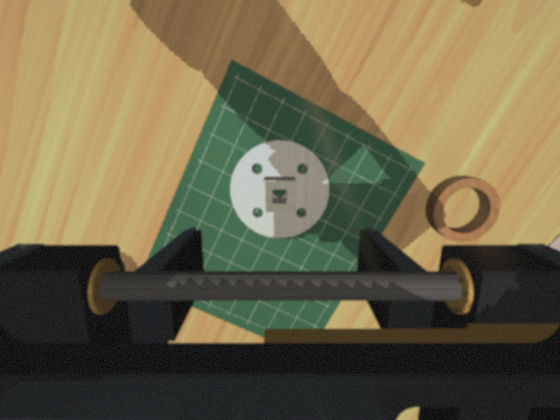

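The wrist view shows the disc centred below, with holes at about (257,169), (303,169), (257,212) and (301,212) and the bore at (279,196), as predicted. I'll check the angle.

Run:
```python
from h import *
import pickle
np.set_printoptions(precision=1,suppress=True)
st=pickle.load(open("w1.pkl","rb"));C=cam("wrist",st);a=cv2.imread("pics/w1.png")
g=cv2.cvtColor(a,cv2.COLOR_BGR2GRAY).astype(float)
P=[]
for x,y in[(257,169),(303,169),(257,212),(301,212)]:
    w=g[y-6:y+7,x-6:x+7]; m=np.clip(np.percentile(w,80)-20-w,0,None); yy,xx=np.mgrid[y-6:y+7,x-6:x+7]
    p=((m*xx).sum()/m.sum(),(m*yy).sum()/m.sum()); P.append(atz(C,p,13)[:2]); print(np.array(p))
P=np.array(P);c=P.mean(0);print(P,c)
for x in P: print(np.linalg.norm(x-c),np.degrees(np.arctan2(*(x-c)[::-1]))%90)
go([c[0],c[1],42])
crop(a[:,:,::-1],220,130,120,115,6,"pics/w1c.png")
```

```text
[256.3 168.2]
[301.9 168.4]
[257.1 212.3]
[300.7 212.4]
[[ 458.2 -146.3]
 [ 507.  -122.3]
 [ 482.4 -195.1]
 [ 530.8 -171.1]] [ 494.6 -158.7]
38.406350521330815 71.17433659908673
38.40951246740865 71.16829053320079
38.356935801826666 71.43141965222502
38.23022917962132 71.09496139033196
t 2.7 pos [ 496.6 -159.   199.3] phi -63.49 F [-0.1 -0.1 -0.2] T [-0.  0.  0.] w 91.2 q [-19.   13.5  96.5   0.   70.  -45.5]
shift cm [15.7 -0.2 -0.1] turn units None tilt x [-0.  0. -1.]
```

View pics/w1c.png

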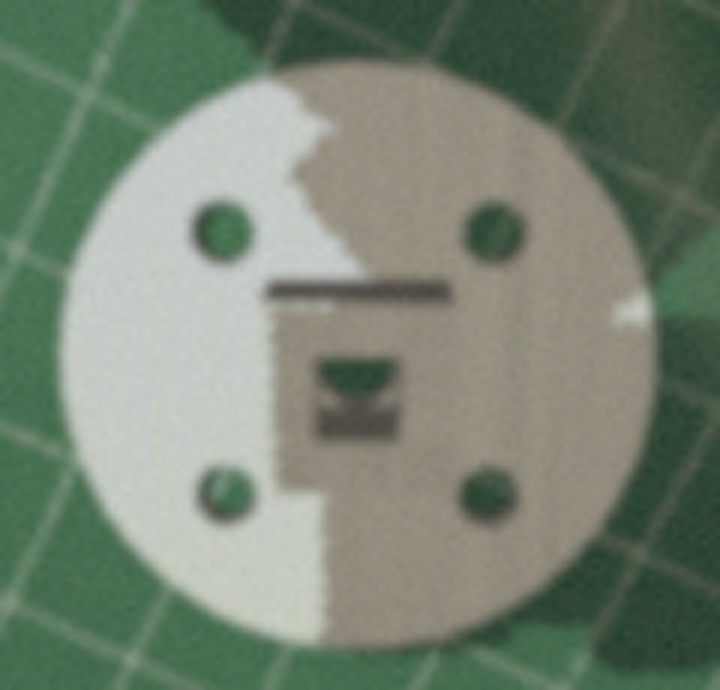

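Call:
jog_arm --plan '[1.5,-0.2,-0.1,0,2,0,0,0,2,0,0,0,2,0,0,0,2,0,0,0,2,0,0,0,1.5,0,0,0,1,0,0,0,1,0,0,0,0.6,0,0,0,0,0,0,0,0,0,0,0]'

```text
time_s: 3.7
ee_pos: [494.8, -159.1, 43.7]
ee_rot: [56.7, 90.0, -6.8]
force: [0.1, 0.2, -1.2]
gripper_width: 91.0
```

Call:
jog_arm --plan '[0,0,0,0,0,0,0,0,0,0,0,0,0,0,0,0,0,0,0,0,0,0,0,0,0,0,0,0,0,0,0,0,0,0,0,0,0,0,0,0]' --claw 2.5 --newtons 35

```text
time_s: 4.53
ee_pos: [494.4, -159.0, 43.4]
ee_rot: [134.8, 90.0, 71.2]
force: [0.2, -0.2, 0.3]
gripper_width: 27.3
```

Run:
```python
from h import *
go([495,-158.8,42],-63.8)
```

```text
t 4.5333 pos [ 494.4 -159.    43.4] phi -63.56 F [ 0.2 -0.2  0.3] T [-0.08  0.03  0.  ] w 27.3 q [-19.1  22.2 109.3   0.   48.6 -45.5]
shift cm [0.14 0.06 0.01] turn units 0.04 tilt x [ 0.e+00  1.e-04 -1.e+00]
```

A width of 27.3 doesn't match the 36 mm hub, so I'll look.

Run:
```python
from h import *
a=env.grab_frame("scene");crop(a,190,160,130,130,5,"pics/s2.png")
b=env.grab_frame("side");crop(b,230,120,130,110,5,"pics/d2.png")
cv2.imwrite("pics/w2.png",env.grab_frame("wrist")[:,:,::-1])
go([495,-158.8,42],-63.8)
```

```text
t 4.6833 pos [ 494.4 -159.    43.4] phi -63.57 F [-0.6 -0.1 -0.1] T [-0.1   0.1  -0.04] w 24.9 q [-19.1  22.2 109.3   0.   48.6 -45.5]
shift cm [0.14 0.06 0.01] turn units 0.04 tilt x [ 0.e+00  1.e-04 -1.e+00]
```

View pics/s2.png

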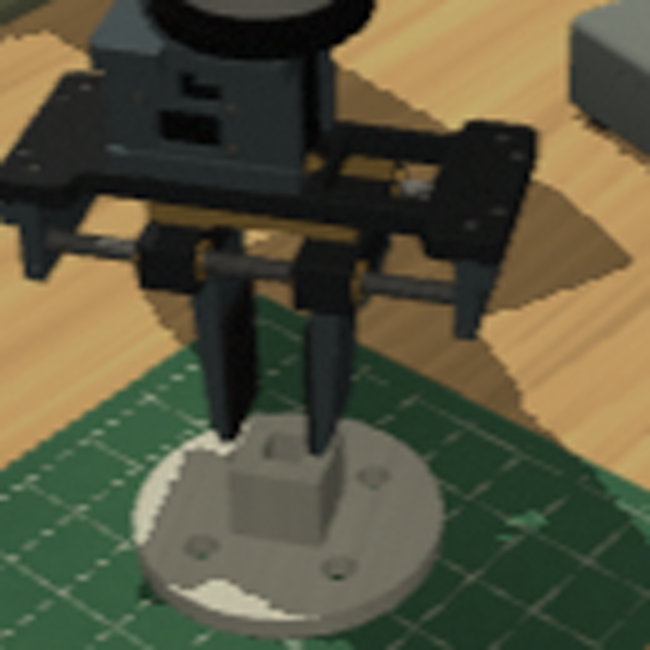

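View pics/d2.png

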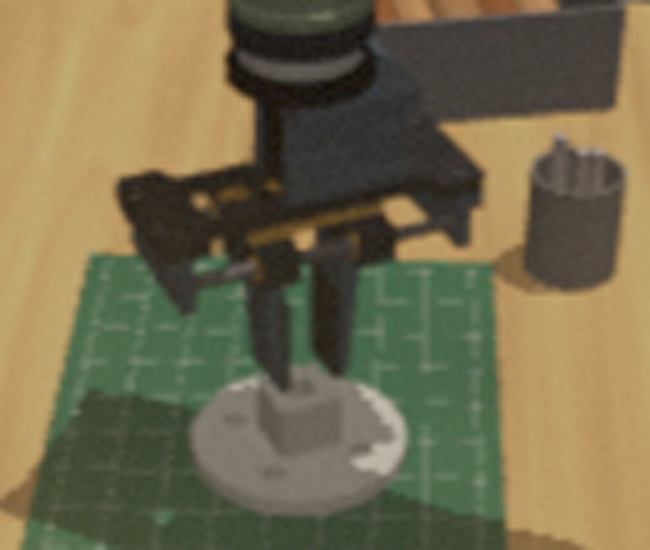

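View pics/w2.png

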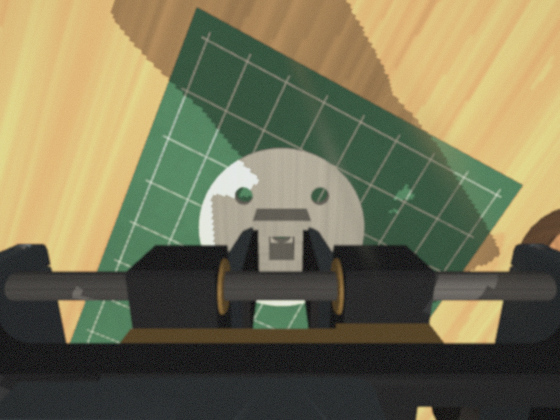

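In both views the fingertips are at about hub-top height, not around the hub. I'll triangulate the tips: left tip scene (230,440) matches side (335,372), and right tip scene (318,453) matches side (285,388).

Run:
```python
from h import *
np.set_printoptions(precision=1,suppress=True)
S=cam("scene");D=cam("side")
u=lambda x0,y0,s,p:(x0+(p[0]+.5)/s-.5,y0+(p[1]+.5)/s-.5)
s=lambda *p:u(190,160,5,p); d=lambda *p:u(230,120,5,p)
print(tri([S,D],[s(230,440),d(335,372)]),tri([S,D],[s(318,453),d(285,388)]))
print("hub bore", tri([S,D],[s(288,447),d(303,382)]))
for z in(18,43,45):
  for x in([494.4-12*.9,-159-12*.44,z],[494.4+12*.9,-159+12*.44,z]):
    print(z,(proj(S,x)-[190,160])*5,(proj(D,x)-[230,120])*5)
```

```text
(array([ 475.7, -170.9,   45.9]), [np.float64(1.2290151348512064), np.float64(1.229015134851308)]) (array([ 504.2, -154.5,   44.9]), [np.float64(2.85799313551733), np.float64(2.8579931355173036)])
hub bore (array([ 494.1, -159.8,   45.7]), [np.float64(2.4412107883430454), np.float64(2.441210788343021)])
18 [[255.3 491.2]] [[316.1 418. ]]
18 [[314.8 500.4]] [[276.7 428.2]]
43 [[252.5 442. ]] [[316.4 382. ]]
43 [[313.  451.2]] [[276.5 392.1]]
45 [[252.3 438. ]] [[316.4 379. ]]
45 [[312.9 447.1]] [[276.5 389.1]]
```

Run:
```python
from h import *
a=cv2.imread("pics/w2.png")[:,:,::-1];crop(a,190,180,180,130,4,"pics/w2c.png")
st=env.state();C=cam("wrist",st);A=axes(st)
for x in(-10,0,6,25):
  for y in(-12.5,12.5):
    for z in (-16,16): print(x,y,z,(proj(C,A@[x,y,z]+st["ee_pos"])-[190,180])*4)
print(st["force"],st["torque"],st["ee_pos"])
```

```text
-10 -12.5 -16 [[278.8753295  191.46029674]]
-10 -12.5 16 [[282.61348865 389.08793226]]
-10 12.5 -16 [[447.734797   191.18581434]]
-10 12.5 16 [[444.36145056 388.8173312 ]]
0 -12.5 -16 [[282.89909683 172.04928032]]
0 -12.5 16 [[286.29672882 360.98207218]]
0 12.5 -16 [[443.32644515 171.78925214]]
0 12.5 16 [[440.29154692 360.72548138]]
6 -12.5 -16 [[285.12607225 161.30615009]]
6 -12.5 16 [[288.34191953 345.37574702]]
6 12.5 -16 [[440.88661171 161.05408791]]
6 12.5 16 [[438.03164726 345.12689051]]
25 -12.5 -16 [[291.39547718 131.06197541]]
25 -12.5 16 [[294.1252994  301.24426016]]
25 12.5 -16 [[434.01793724 130.83220991]]
25 12.5 16 [[431.64108923 301.01710001]]
[-0.59000853 -0.10651123 -0.09799455] [-0.09590096  0.10099328 -0.04247509] [ 494.44397076 -158.98779967   43.41438917]
```

View pics/w2c.png

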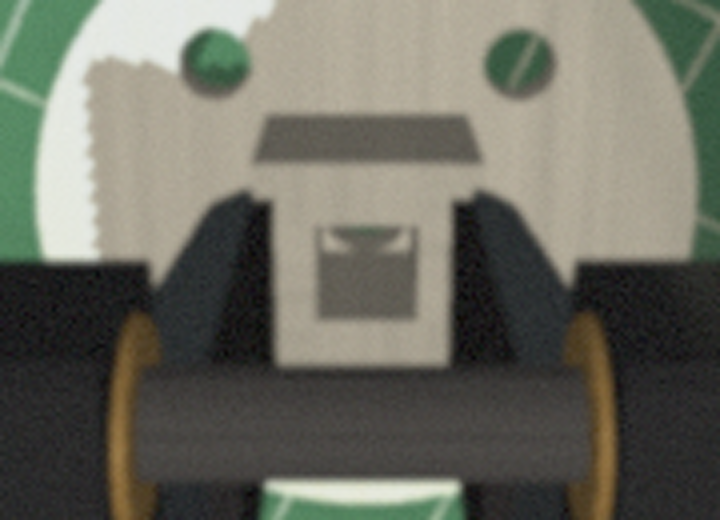

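Run:
```python
from h import *
st=env.state();A=axes(st)
S=cam("scene");D=cam("side");W=cam("wrist",st)
imgs=[cv2.imread("pics/s2.png"),cv2.imread("pics/d2.png"),cv2.imread("pics/w2c.png")]
tf=[lambda p:(p-[190,160])*5,lambda p:(p-[230,120])*5,lambda p:(p-[190,180])*4]
cols={-20:(0,0,255),-10:(0,255,255),0:(255,255,0),25:(255,0,255)}
for im,C,t in zip(imgs,(S,D,W),tf):
    for x,col in cols.items():
        for s in(-1,1):
            P=[[x,s*12.5,-16],[x,s*12.5,16],[x,s*26,16],[x,s*26,-16]]
            q=t(proj(C,np.array(P)@A.T+st["ee_pos"])).astype(np.int32)
            cv2.polylines(im,[q],True,col,1)
cv2.imwrite("pics/ov.png",np.hstack([cv2.resize(imgs[0],(400,400)),cv2.resize(imgs[1][:,100:550],(400,400))]));cv2.imwrite("pics/ovw.png",imgs[2])
```

```text
(no output)
```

View pics/ov.png

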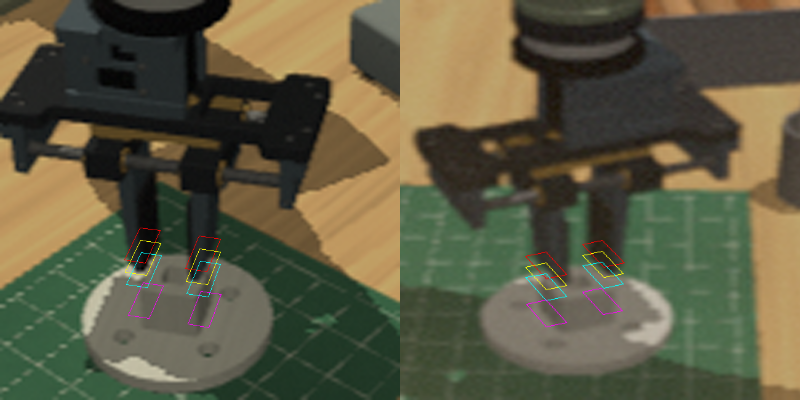

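View pics/ovw.png

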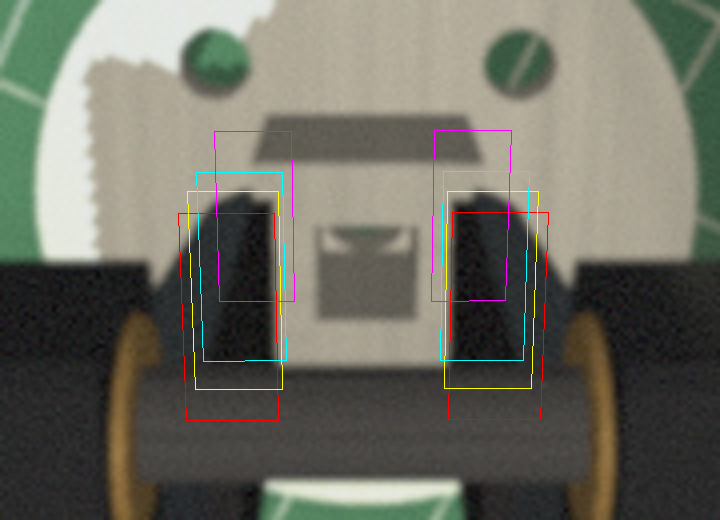

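The overlay and the wrist view both put the real fingertips about 12 mm behind the reported TCP, at z ≈ 56. The text says 25 mm ahead. The jaws closed above the hub and touched nothing. I'll open, go about 30 mm lower, and look again.

Call:
jog_arm --plan '[0,0,0,0,0,0,0,0,0,0,0,0,0,0,0,0,0,0,0,0,0,0,0,0,0,0,0,0,0,0,0,0]' --claw 6.5

```text
time_s: 5.35
ee_pos: [494.4, -159.0, 43.4]
ee_rot: [122.1, 90.0, 58.5]
force: [0.9, -0.2, 0.3]
gripper_width: 64.9
```

Call:
jog_arm --plan '[0.3,0.06,0,0,0.3,0,0,0,0.3,0,0,0,0.3,0,0,0,0.3,0,0,0,0.3,0,0,0,0.3,0,0,0,0.2,0,0,0,0,0,0,0,0,0,0,0]'

```text
time_s: 6.18
ee_pos: [494.9, -158.7, 20.3]
ee_rot: [-158.3, 90.0, 138.1]
force: [-0.1, 0.7, -0.9]
gripper_width: 65.0
```

Run:
```python
from h import *
a=env.grab_frame("scene");crop(a,190,160,130,130,5,"pics/s3.png")
b=env.grab_frame("side");crop(b,230,120,130,110,5,"pics/d3.png")
im=[cv2.imread("pics/s3.png"),cv2.imread("pics/d3.png")]
cv2.imwrite("pics/v3.png",np.hstack([cv2.resize(im[0],(400,400)),cv2.resize(im[1][:,100:550],(400,400))]))
go([495,-158.8,8],-63.8)
```

```text
t 6.2833 pos [ 495.1 -158.7   20.6] phi -63.57 F [-0.1 -0.3  0.3] T [-0.08  0.03  0.06] w 64.9 q [-19.   23.9 110.6   0.   45.4 -45.5]
shift cm [ 1.26 -0.01  0.  ] turn units 0.04 tilt x [ 3.e-04 -0.e+00 -1.e+00]
```

View pics/v3.png

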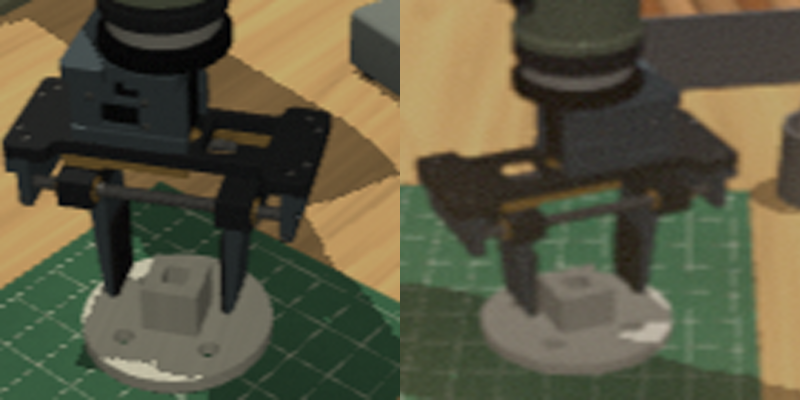

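The fingers now straddle the hub and the tips are still some 20 mm above the plate. I'll go 11 mm further down and then grip.

Call:
jog_arm --plan '[0.2,0,0,0,0.2,0,0,0,0.2,0,0,0,0.2,0,0,0,0.2,0,0,0,0.1,0,0,0,0,0,0,0]'

```text
time_s: 6.87
ee_pos: [494.8, -158.6, 9.1]
ee_rot: [-143.0, 90.0, 153.4]
force: [-0.9, -0.5, 0.1]
gripper_width: 64.9
```

Call:
jog_arm --plan '[0,0,0,0,0,0,0,0,0,0,0,0,0,0,0,0,0,0,0,0,0,0,0,0,0,0,0,0,0,0,0,0,0,0,0,0]' --claw 2.5 --newtons 40

```text
time_s: 7.62
ee_pos: [495.1, -158.7, 9.5]
ee_rot: [65.8, 90.0, 2.3]
force: [-0.3, 0.5, 0.5]
gripper_width: 35.8
```

Run:
```python
from h import *
a=env.grab_frame("scene");crop(a,190,160,130,130,5,"pics/s4.png")
b=env.grab_frame("side");crop(b,230,120,130,110,5,"pics/d4.png")
im=[cv2.imread("pics/s4.png"),cv2.imread("pics/d4.png")]
cv2.imwrite("pics/v4.png",np.hstack([cv2.resize(im[0],(400,400)),cv2.resize(im[1][:,100:550],(400,400))]))
go([495,-158.8,8],-63.8)
```

```text
t 7.7167 pos [ 495.1 -158.7    9.5] phi -63.56 F [0.2 0.3 1.2] T [ 0.01 -0.05  0.06] w 35.8 q [-19.   24.8 111.2   0.   43.9 -45.5]
shift cm [ 0.15 -0.01  0.  ] turn units 0.04 tilt x [ 3.e-04  0.e+00 -1.e+00]
```

View pics/v4.png

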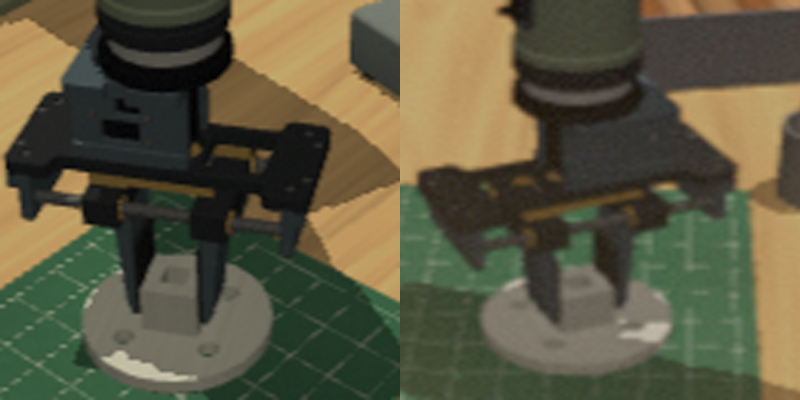

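Gripped at 35.8 mm with the tips just above the plate. The disc origin is 6.5 mm below the TCP height. Lifting now.

Call:
jog_arm --plan '[-0.3,0,0,0,-0.8,0,0,0,-1.5,0,0,0,-2,0,0,0,-2,0,0,0,-2,0,0,0,-2,0,0,0,-2,0,0,0,-1.5,0,0,0,-1,0,0,0,0,0,0,0,0,0,0,0]'

```text
time_s: 8.72
ee_pos: [494.6, -158.6, 160.2]
ee_rot: [-146.1, 90.0, 150.3]
force: [-0.0, -0.1, -4.8]
gripper_width: 35.6
```

Run:
```python
from h import *
go([570,110,160],-63.6)
```

```text
t 8.7167 pos [ 494.6 -158.6  160.2] phi -63.57 F [-0.  -0.1 -4.8] T [-0.06  0.01  0.05] w 35.6 q [-19.1  15.  100.3   0.   64.6 -45.5]
shift cm [  0.03  18.71 -20.7 ] turn units 0.01 tilt x [-3.e-04  2.e-04 -1.e+00]
```

The force reads −4.8 N, so the disc is held.

Call:
jog_arm --plan '[0,0.9,-1,0,0,1.7,-1.9,0,0,2,-2.2,0,0,2,-2.2,0,0,2,-2.2,0,0,2,-2.2,0,0,2,-2.2,0,0,2,-2.2,0,0,2,-2.2,0,0,1.4,-1.6,0,0,0.7,-0.8,0,0,0,0,0]'

```text
time_s: 9.72
ee_pos: [569.9, 111.8, 158.7]
ee_rot: [-119.9, 89.8, 176.7]
force: [0.7, -0.5, -4.5]
gripper_width: 35.9
```

Call:
jog_arm --plan '[0,0,0,0,0,0,0,0]'

```text
time_s: 9.88
ee_pos: [569.5, 108.6, 159.7]
ee_rot: [-87.4, 89.9, -151.0]
force: [0.4, -0.0, -4.1]
gripper_width: 35.6
```

Run:
```python
from h import *
import pickle
st=env.state(); a=env.grab_frame("wrist"); cv2.imwrite("pics/w5.png",a[:,:,::-1]); pickle.dump(st,open("w5.pkl","wb"))
go([512.2,233.8,160],-40)
C=cam("wrist",st)
for k in (-18.1,):
  pass
ang=np.radians([26.9,116.9,206.9,296.9])
print(proj(C,[512.2,233.8,102])); print(proj(C,np.c_[512.2+38.2*np.cos(ang),233.8+38.2*np.sin(ang),0*ang+80]))
crop(a,180,0,180,150,4,"pics/w5c.png")
```

```text
t 9.9333 pos [569.6 108.5 160. ] phi -63.63 F [ 0.3  0.1 -4.6] T [-0.06  0.02 -0.04] w 35.6 q [  9.7  20.3  92.5  -0.   67.3 -16.7]
shift cm [-1.000e-02  4.200e-01 -1.378e+01] turn units -3.94 tilt x [-1.5e-03 -8.0e-04 -1.0e+00]
[[286.820125    33.80754548]]
[[335.77238939  41.81190568]
 [286.00290321 -14.57958491]
 [236.83625145  42.97728492]
 [286.51851922  94.9594326 ]]
```

View pics/w5.png

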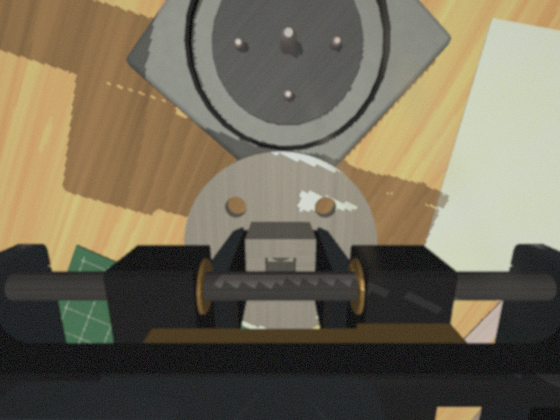

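View pics/w5c.png

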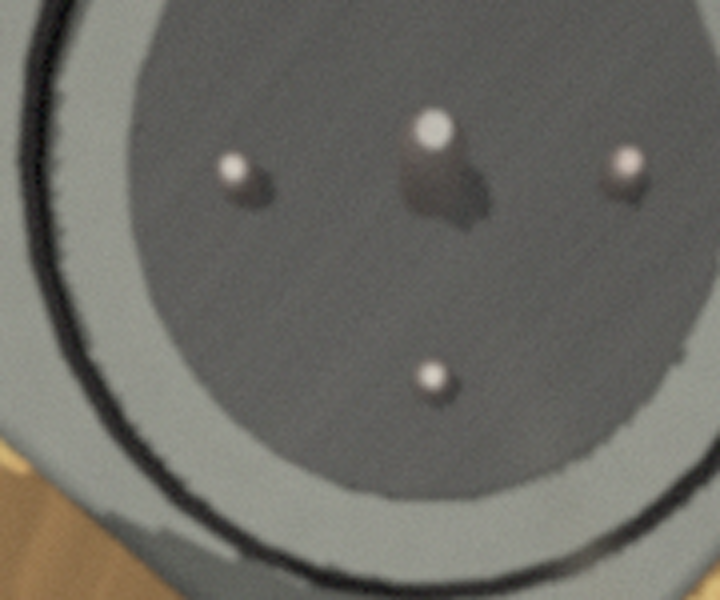

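The wrist view shows the spindle tip at crop (433,130), stud tips at (232,167), (629,160) and (432,375), and the disc level in the jaws with holes at (235,206) and (325,206). I'll work out positions.

Run:
```python
from h import *
import pickle
np.set_printoptions(precision=2,suppress=True)
st=pickle.load(open("w5.pkl","rb"));C=cam("wrist",st);D=cam("side");S=cam("scene")
u=lambda x0,y0,s,p:(x0+(p[0]+.5)/s-.5,y0+(p[1]+.5)/s-.5)
w=lambda *p:u(180,0,4,p);c3=lambda *p:u(295,135,6,p); c4=lambda *p:u(205,260,5,p)
print("sp",atz(C,w(433,130),102),tri([C,D,S],[w(433,130),c4(331,157),c3(404,98)]))
T=np.array([atz(C,w(*p),80) for p in[(232,167),(629,160),(432,375)]]); c=(T[0]+T[1])/2
print(c,T,[np.degrees(np.arctan2(*(x-c)[[1,0]]))%90 for x in T],[np.linalg.norm(x-c) for x in T])
# disc in hand
H=np.array([atz(C,p,st["ee_pos"][2]+3.5)[:2] for p in[(235.5,206),(325,206)]]);d=H[1]-H[0]
A=axes(st);e=-A[:2,2]
mid=H.mean(0); print("spacing",np.linalg.norm(d),"edge ang",np.degrees(np.arctan2(d[1],d[0])),"centre - tcp",mid-e*27-st["ee_pos"][:2])
```

```text
sp [512.39 235.08 102.  ] (array([512.49, 234.09, 102.15]), [np.float64(0.9284457690708136), np.float64(0.880851550191846), np.float64(0.8843812774782326)])
[512.25 235.3   80.  ] [[478.22 217.81  80.  ]
 [546.29 252.79  80.  ]
 [529.74 201.2   80.  ]] [np.float64(27.201623805193748), np.float64(27.20162380519387), np.float64(27.14802338455919)] [np.float64(38.2685625952171), np.float64(38.268562595217006), np.float64(38.32700879295361)]
spacing 53.958256344221525 edge ang 26.336768821867732 centre - tcp [-0.61  0.51]
```

Call:
jog_arm --plan '[0,0,-1,0,0,0.1,-2,0,0,0.1,-2.5,0,0,0.1,-2.5,0,0,0.1,-2.5,0,0,0,-2,0,0,0,-1.2,0,0,0,0,-0.9,0,0,0,-1,0,0,0,-1,0,0,0,-1,0,0,0,0]'

```text
time_s: 10.93
ee_pos: [512.7, 233.8, 160.6]
ee_rot: [-28.4, 90.0, -68.5]
force: [0.2, -0.4, -4.7]
gripper_width: 35.6
```

Call:
jog_arm --plan '[0,0,0,0,0,0,0,0]'

```text
time_s: 11.1
ee_pos: [512.8, 234.0, 160.5]
ee_rot: [53.3, 90.0, 13.0]
force: [0.5, 0.0, -5.3]
gripper_width: 35.9
```

Run:
```python
from h import *
go([512.6,234.5,118],-40)
a=env.grab_frame("scene");crop(a,280,80,130,130,5,"pics/s6.png")
b=env.grab_frame("side");crop(b,205,210,130,150,4,"pics/d6.png")
im=[cv2.imread("pics/s6.png"),cv2.imread("pics/d6.png")]
cv2.imwrite("pics/v6.png",np.hstack([cv2.resize(im[0],(400,400)),cv2.resize(im[1],(400,460))[:400]]))
```

```text
t 11.1 pos [512.8 234.  160.5] phi -40.33 F [ 0.5  0.  -5.3] T [-0.06  0.04  0.02] w 35.9 q [ 23.4  18.9  94.7  -0.   66.5 -26.3]
shift cm [ 4.25  0.02 -0.05] turn units -0.05 tilt x [ 1.e-04  0.e+00 -1.e+00]
```

View pics/v6.png

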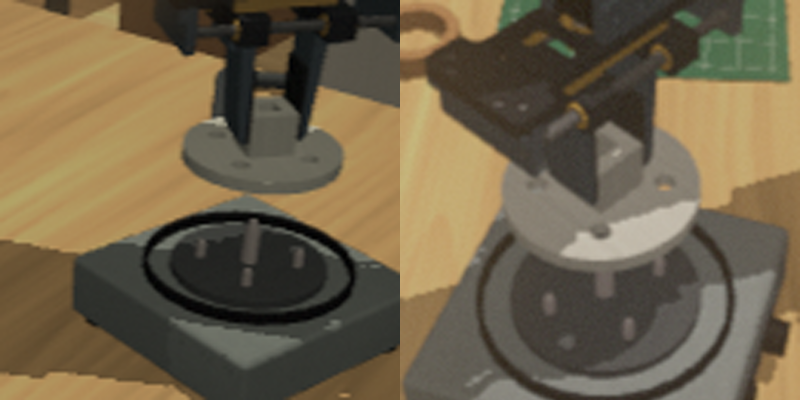

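The disc hangs centred over the spindle. I'll lower it to just above the spindle tip, then into the bore slowly.

Call:
jog_arm --plan '[0.5,0,-0.05,0,1,0,0,0,1,0,0,0,1,0,0,0,0.7,0,0,0,0.4,0,0,0,0.3,0,0,0,0.2,0,0,0,0,0,0,0]'

```text
time_s: 11.95
ee_pos: [512.5, 234.7, 109.2]
ee_rot: [-132.4, 90.0, -172.6]
force: [0.7, -0.5, -5.4]
gripper_width: 35.9
```

Call:
jog_arm --plan '[0.2,0,0,0,0.2,0,0,0,0.2,0,0,0,0.2,0,0,0,0.2,0,0,0,0,0,0,0]'

```text
time_s: 12.45
ee_pos: [512.2, 234.5, 99.0]
ee_rot: [-118.3, 90.0, -158.5]
force: [-0.0, 0.0, -5.8]
gripper_width: 36.1
```

Run:
```python
from h import *
go([512.6,234.5,86.5],-40)
```

```text
t 12.45 pos [512.2 234.5  99. ] phi -40.16 F [-0.   0.  -5.8] T [-0.07 -0.01 -0.01] w 36.1 q [ 23.4  22.   99.6   0.   58.5 -26.4]
shift cm [1.25 0.03 0.04] turn units -0.03 tilt x [-7.e-04 -3.e-04 -1.e+00]
```

Call:
jog_arm --plan '[0.2,0,0,0,0.2,0,0,0,0.2,0,0,0,0.2,0,0,0,0.1,0,0,0,0,0,0,0]'

```text
time_s: 12.95
ee_pos: [512.2, 234.6, 90.1]
ee_rot: [-122.4, 90.0, -162.5]
force: [0.5, -0.1, -3.6]
gripper_width: 35.8
```

Call:
jog_arm --plan '[0.05,0,0,0,0.05,0,0,0,0.05,0,0,0,0.05,0,0,0,0.03,0,0,0,0,0,0,0]'

```text
time_s: 13.45
ee_pos: [512.5, 234.7, 88.1]
ee_rot: [151.2, 90.0, 111.0]
force: [-0.6, 0.0, -3.7]
gripper_width: 35.9
```

Call:
jog_arm --plan '[0.03,0,0,0,0.03,0,0,0,0.02,0,0,0,0,0,0,0]'

```text
time_s: 13.78
ee_pos: [512.4, 234.7, 87.3]
ee_rot: [148.1, 90.0, 108.0]
force: [-0.7, -0.8, -4.7]
gripper_width: 35.8
```

Call:
jog_arm --plan '[0.02,0,0,0,0.02,0,0,0,0.02,0,0,0,0,0,0,0]'

```text
time_s: 14.12
ee_pos: [512.5, 234.7, 86.7]
ee_rot: [-179.7, 90.0, 140.2]
force: [-0.6, -0.7, -4.1]
gripper_width: 36.2
```

Call:
jog_arm --plan '[0.02,0,0,0,0.02,0,0,0,0.02,0,0,0,0,0,0,0]'

```text
time_s: 14.45
ee_pos: [512.5, 234.7, 86.5]
ee_rot: [68.7, 90.0, 28.6]
force: [0.5, -0.5, -1.3]
gripper_width: 35.9
```

Call:
jog_arm --plan '[0.02,0,0,0,0.02,0,0,0,0,0,0,0]'

```text
time_s: 14.7
ee_pos: [512.5, 234.7, 86.4]
ee_rot: [68.6, 90.0, 28.4]
force: [-2.1, -0.9, 2.9]
gripper_width: 35.6
```

The disc touched at TCP z 86.4, as predicted, with about 7 N on the tips. Turning gently toward φ ≈ −17.9.

Call:
jog_arm --plan '[0,0,0,-0.2,0,0,0,-0.3,0,0,0,-0.3,0,0,0,-0.3,0,0,0,-0.3,0,0,0,-0.3,0,0,0,-0.3,0,0,0,0]'

```text
time_s: 15.37
ee_pos: [513.6, 235.2, 86.4]
ee_rot: [54.1, 89.8, 26.1]
force: [-0.1, -0.7, 2.6]
gripper_width: 35.8
```

Run:
```python
from h import *
go([512.6,234.5,86.5],-17.9)
```

```text
t 15.3667 pos [513.6 235.2  86.4] phi -28.08 F [-0.1 -0.7  2.6] T [0.11 0.03 0.15] w 35.8 q [ 23.4  22.7 100.5   0.   56.6 -38.5]
shift cm [-0.01 -0.1  -0.05] turn units -1.7 tilt x [ 0.0026  0.0012 -1.    ]
```

Call:
jog_arm --plan '[0,0,0,-0.2,0,0,0,-0.3,0,0,0,-0.3,0,0,0,-0.3,0,0,0,-0.3,0,0,0,-0.2,0,0,0,-0.1,0,0,0,0]'

```text
time_s: 16.03
ee_pos: [512.1, 234.5, 85.1]
ee_rot: [-138.9, 89.9, -156.8]
force: [-1.2, 0.1, -4.6]
gripper_width: 35.9
```

Run:
```python
from h import *
go([512.6,234.5,86.5],-17.9)
```

```text
t 16.0333 pos [512.1 234.5  85.1] phi -17.95 F [-1.2  0.1 -4.6] T [ 0.04  0.04 -0.02] w 35.9 q [ 23.4  22.8 100.6   0.   56.7 -48.6]
shift cm [-0.14  0.02  0.05] turn units -0.01 tilt x [-1.1e-03 -5.0e-04 -1.0e+00]
```

It dropped: z is 85.1 and the contact force is gone, at φ = −17.95. Sliding down.

Call:
jog_arm --plan '[0.08,0,0,0,0.08,0,0,0,0.08,0,0,0,0.08,0,0,0,0,0,0,0]'

```text
time_s: 16.45
ee_pos: [512.3, 234.6, 82.3]
ee_rot: [-144.2, 90.0, -162.2]
force: [0.4, -0.2, -5.3]
gripper_width: 35.5
```

Call:
jog_arm --plan '[0.08,0,0,0,0.08,0,0,0,0.08,0,0,0,0.08,0,0,0,0.08,0,0,0,0,0,0,0]'

```text
time_s: 16.95
ee_pos: [512.4, 234.6, 78.3]
ee_rot: [-148.7, 90.0, -166.6]
force: [-1.2, 0.1, -4.7]
gripper_width: 35.9
```

Call:
jog_arm --plan '[0.08,0,0,0,0.08,0,0,0,0.08,0,0,0,0.08,0,0,0,0.08,0,0,0,0,0,0,0]'

```text
time_s: 17.45
ee_pos: [512.4, 234.6, 74.4]
ee_rot: [-151.7, 90.0, -169.6]
force: [-0.0, -0.0, -4.5]
gripper_width: 36.0
```

Call:
jog_arm --plan '[0.04,0,0,0,0.04,0,0,0,0.04,0,0,0,0.04,0,0,0,0,0,0,0,0,0,0,0]'

```text
time_s: 17.95
ee_pos: [512.5, 234.6, 73.0]
ee_rot: [91.0, 90.0, 73.0]
force: [0.0, 0.1, -5.0]
gripper_width: 36.2
```

Call:
jog_arm --plan '[0.03,0,0,0,0.03,0,0,0,0.03,0,0,0,0,0,0,0]'

```text
time_s: 18.28
ee_pos: [512.5, 234.7, 72.5]
ee_rot: [48.4, 90.0, 30.5]
force: [-1.4, 0.2, -0.9]
gripper_width: 35.9
```

Call:
jog_arm --plan '[0.02,0,0,0,0.02,0,0,0,0.02,0,0,0,0,0,0,0]'

```text
time_s: 18.62
ee_pos: [512.6, 234.7, 72.5]
ee_rot: [44.6, 90.0, 26.7]
force: [-2.6, -0.9, 5.7]
gripper_width: 35.7
```

Seated at TCP z 72.5, which puts the disc origin at 66.0. I'll ease off, open and back away upward.

Call:
jog_arm --plan '[-0.04,0,0,0,0,0,0,0]'

```text
time_s: 18.78
ee_pos: [512.6, 234.7, 72.5]
ee_rot: [45.9, 90.0, 27.9]
force: [-3.2, -1.6, 6.3]
gripper_width: 35.9
```

Call:
jog_arm --plan '[0,0,0,0,0,0,0,0,0,0,0,0,0,0,0,0,0,0,0,0,0,0,0,0,0,0,0,0]' --claw 6.5

```text
time_s: 19.37
ee_pos: [512.6, 234.7, 71.8]
ee_rot: [72.7, 90.0, 54.7]
force: [-0.5, -0.4, -0.0]
gripper_width: 64.9
```

Call:
jog_arm --plan '[-0.3,0,0,0,-0.5,0,0,0,-0.8,0,0,0,-1,0,0,0,-1.5,0,0,0,-1.5,0,0,0,-1.5,0,0,0,-1.5,0,0,0,-1.5,0,0,0,-1.5,0,0,0,-1,0,0,0,0,0,0,0]'

```text
time_s: 20.37
ee_pos: [513.9, 235.3, 201.1]
ee_rot: [42.0, 89.7, 24.0]
force: [0.4, -0.3, 0.5]
gripper_width: 64.9
```

Call:
jog_arm --plan '[0,0,0,0,0,0,0,0,0,0,0,0]'

```text
time_s: 20.62
ee_pos: [511.9, 234.4, 196.8]
ee_rot: [-139.9, 89.9, -157.8]
force: [0.0, 0.1, -0.1]
gripper_width: 65.1
```

Run:
```python
from h import *
go([512.6,234.5,86.5],-17.9)
a=env.grab_frame("scene");crop(a,280,100,150,120,5,"pics/s7.png")
b=env.grab_frame("side");crop(b,205,250,150,120,5,"pics/d7.png");cv2.imwrite("pics/d7f.png",b[:,:,::-1])
cv2.imwrite("pics/w7.png",env.grab_frame("wrist")[:,:,::-1])
```

```text
t 20.6167 pos [511.9 234.4 196.8] phi -17.96 F [ 0.   0.1 -0.1] T [0.04 0.01 0.02] w 65.1 q [ 23.4  17.4  91.4   0.   71.3 -48.6]
shift cm [11.03  0.05  0.08] turn units -0.01 tilt x [-1.9e-03 -8.0e-04 -1.0e+00]
```

View pics/s7.png

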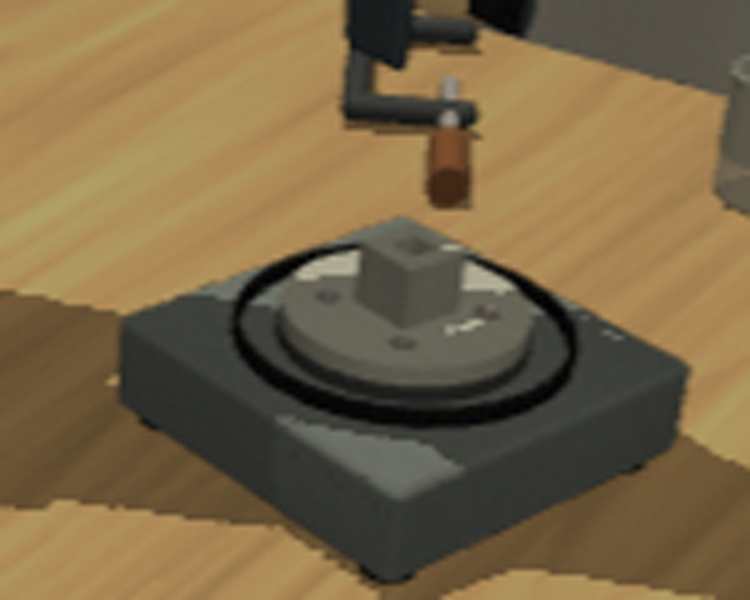

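View pics/d7.png

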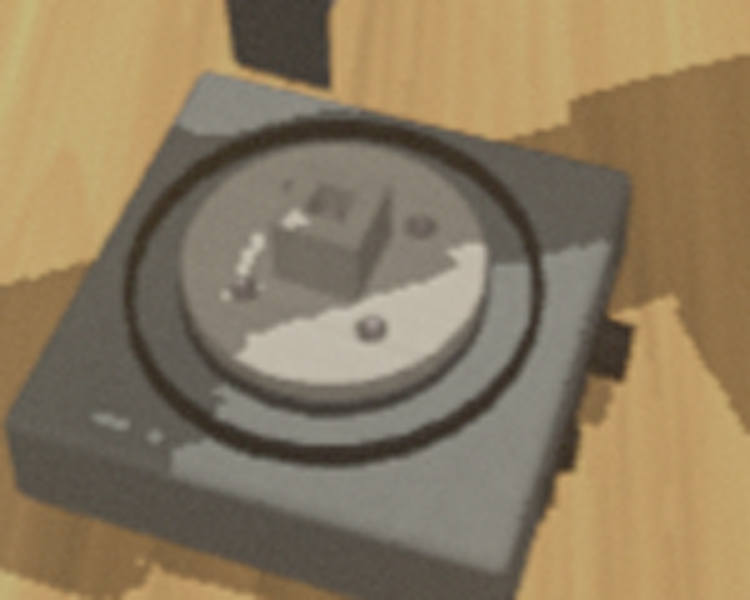

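View pics/w7.png

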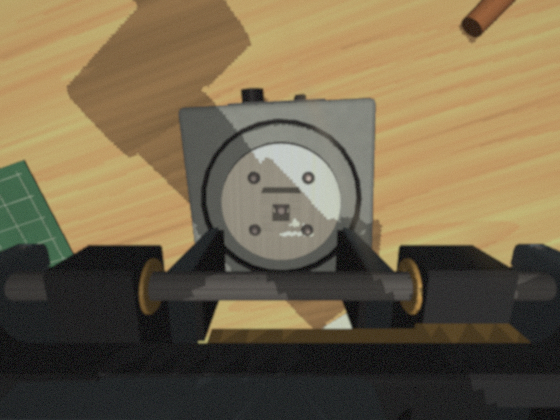

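View pics/d7f.png

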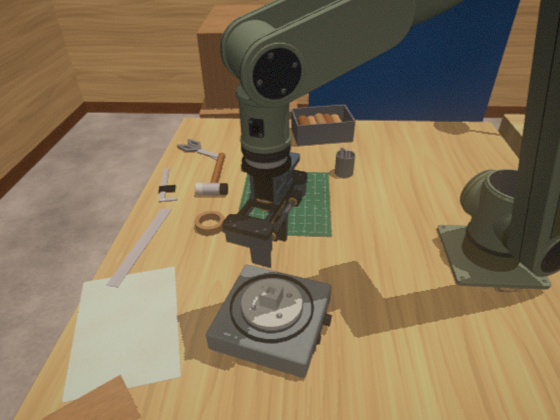

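The disc sits flat inside the ring, and the wrist view shows a stud centred in each hole ((254,178), (308,178), (255,230), (307,230)). The mallet, tape roll and pot have not moved. Before handing in, I'll check the hub-top height by triangulation.

Run:
```python
from h import *
u=lambda x0,y0,s,p:(x0+(p[0]+.5)/s-.5,y0+(p[1]+.5)/s-.5)
print(tri([cam("scene"),cam("side")],[u(280,100,5,(412,245)),u(205,250,5,(330,203))]))
s=env.state();print(s["qvel"].round(2),s["force"].round(1))
print(env.job_done())
```

```text
(array([512.09088313, 234.88759218, 106.77911591]), [np.float64(0.2916627830855037), np.float64(0.2916627830857004)])
[ 0.11 -0.2  -0.25 -0.01 -0.11 -0.05] [-0.  -0.4  0.6]
the job is handed in; nothing more can be done
None
```

The disc is fully home on the turntable, released, and the job is handed in. It took about 21 s of the 67 s allowed.

**What I did:**
- I gripped the disc by its hub and set it over the spindle, letting it down onto the stud tips with about 7 N.
- I turned it about 22° until it dropped at the angle the cameras had given, then slid it down with no sign of binding.
- At the end it pressed on the turntable with about 10 N; I eased off slightly, opened the gripper and backed away upward.

**Final checks:**
- The gripper height put the disc's underside at 66.0 mm on seating, as specified.
- The hub top triangulated at (512, 235, 107) mm, against an expected height of 108 mm. That is within the 2 mm calibration error.
- The wrist view shows a stud centred in each hole. The mallet, tape roll and pot look unmoved.

**What disagreed:** The fingertips were about 12 mm behind the reported tool point, not 25 mm ahead as described. My first grip closed above the hub and touched nothing. I saw this in the pictures and from the 25 mm opening, then went 34 mm lower and gripped at 35.8 mm. The different views disagreed by 1–2 mm on the spindle position.

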